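# Refill the dapping punch block and hold the case lid open

### The job

Put the two loose dapping punches back into the empty bores of the punch block, each standing in the bore made for its shank. Then lift the lid of the wooden case and hold it open at 60 degrees, so that I can lower the filled block in: it has no stay and falls shut, so finish while still holding it. The hinges are worn, so never swing the lid well past 60 degrees (75 is too far), and leave the other things where they are.

Things in the scene. Friction and masses are not known exactly. Their poses are not given: they have to be found in the camera images.
- small_punch: the small loose dapping punch: one steel piece standing upright on its flat end on the blue table; shank diameter 13 mm at the foot, swelling to a ball of diameter 15 at the top (ball centre 64 above the foot); 72 high, about 70 g. Origin: centre of the flat foot; z runs up the shank
- large_punch: the large loose dapping punch: the same shape but visibly thicker, shank diameter 20 mm (up to 44 above the foot), neck diameter 12, ball of diameter 26 with its centre 72 above the foot; 85 high, about 200 g. Origin: centre of the flat foot; z runs up the shank
- punch_block: loose oblong block of pale wood, 0.9 kg, 60 (x) x 160 (y) x 44 mm high, on the red-brown cabinet top. Origin: centre of its underside. Bores along x = 0: y = -60 a thin punch of the set (ball 11, top 72 high), y = -26 the small empty bore, y = +10 a middle punch (ball 18, top 83 high), y = +52 the large empty bore. The two punches in it are fast
- small_bore (a point): centre of the floor of the small empty bore: diameter 15.5 mm, 34 deep, its mouth 34 above this point along z; axes as the block's
- large_bore (a point): centre of the floor of the large empty bore: diameter 22 mm, 34 deep, its mouth 34 above this point along z; axes as the block's
- case_hinge (a point): middle of the lid's hinge line, at the top back edge of the case: a fixed dark wooden box, 140 (x) x 190 (y) x 106 mm high, on the blue table, shut by a 14 mm thick lid board on top. This point is 106 above the table, 70 along +x from the case's middle; x runs from the case's front to its back, y along the hinge line, z up; they do not turn with the lid
- case_knob (a point): centre of the brass ball knob (diameter 20 mm) that stands out from the middle of the lid's front edge on a stem 9 thick; 30 in front of that edge, 173 in front of the hinge line and 7 above it when the lid is shut. It turns with the lid: axes as the case's when shut
- case_lid (a joint): opening angle of the lid in rad: 0 shut, grows as the knob rises and swings over towards the hinge; 60 degrees is 1.047; its stop is at 1.7. The lid (0.3 kg) turns freely and falls shut when let go below about 80 degrees
- flux_jar: squat glass jar with a black screw lid, diameter 51 mm, height 54 mm, loose on the blue table; not part of the job, stays where it is
- loupe: small folding loupe, 22 x 36 x 14 mm, loose on the cabinet top; not part of the job, stays where it is
- polish_bar: bar of polishing compound, 37 x 92 x 33 mm (92 along y), loose on the blue table; not part of the job, stays where it is

How it is judged:
By the outcome, as a careful person would: the job done as asked, in the order asked, and still so for the second after the job is handed in, while the arm keeps its last pose, push and grip.
It also fails if it takes over 70 s, if anything falls off the work surface, if the arm or the gripper's body presses on something with over 40 N, if the wrist force passes 120 N, or if a joint passes its speed limit or range.

### The arm

A 6-joint arm with a two-finger parallel gripper is mounted at the origin on a cart in front of the work surface, level with it; the furniture and walls round the work are solid. World frame = base frame: x ahead of the robot, y to its left, z up, the work surface at z = 0. Lengths are in m, angles in degrees, forces in N, time in s.
With the tool pointing down it reaches from about 0.375 to 0.75 m from the base axis. Payload 9 kg.
Tool frame: the origin (TCP) lies where the fingers leave the gripper's body, on its centre line; the fingertips stand 73 mm ahead of it and the grasp point (between the pads) lies 54 mm ahead of it (robot.tip_reach is the distance from the TCP to the fingertips, in m); z points along the fingers, y is the line along which they close (so a half turn about z gives the same grasp; the last joint's range is limited). The gripper opens to 85 mm and grips with 20 to 120 N. Pads are 22 mm wide; open, the fingers measure 114 mm over their backs; the gripper's body (76 mm by 85 mm) begins 54 mm behind the grasp point. The pads swing forward as they close: fully open they stand 13 mm farther back than shut.
Start: joints at [-12.473, 5.964, 5.575, 89.605, 0, 77.527], TCP at [0.6, 0, 0.304] pointing down, gripper open.
Joint ranges: [-171.21, 171.21], [-48.23, 106.86], [-62.78, 66.21], [-105.2, 120.99], [-86.42, 89.51], [-180, 180]. Speed limits (degrees/s): [127.2, 127.2, 147.25, 180, 180, 180].

### API

Orientations are given as [roll, pitch, yaw] about the fixed x, y, z axes, in that order (R = Rz(yaw) Ry(pitch) Rx(roll)).
In Python, from plant import robot gives the robot as it stands. Calls block until the motion is done:
- robot.move_pose(position, orientation): joint-space move of the TCP to a pose.
- robot.line_to(position, vel=0.15, rotation=None, guard=None): straight line of the TCP; rotation=None keeps the orientation; vel is the mean speed in m/s. With guard (N) it stops when the force on the tool has changed by that much, and returns True; else False.
- robot.goto_joints(angles): joint-space move.
- robot.set_gripper(opening): finger opening in m; the grip force is fixed at half the most; returns when the fingers have stopped.
- robot.pause(seconds).
- robot.ik(position, orientation): joint angles nearest the present ones, or None.
- robot.observe(): the state.
- robot.grab_frame(name): name is "scene" or "side" or "wrist"; returns the picture (400x640x3 uint8, blue, green, red); there is no depth.
- robot.get_calibration(name): a dict with "vertical_fov" (degrees; the focal length in pixels is half the picture's height over the tangent of half this angle, whatever the lens; pixels are square), "cx", "cy" (the principal point, pixels), "rvec" (rotation vector, rad) and "tvec" (3), from world to camera coordinates, as OpenCV has them. Camera axes: x right, y down, z forward; pixel columns grow to the right and rows downward; lengths in m; the calibration is good to about 2 mm. A picture is of the moment at which its call begins: read the wrist's pose just before it. get_calibration takes no time and is no camera call; for the wrist camera it gives the pose at the moment of the call.
A pose or a line that the arm cannot do raises robot.IKError and nothing moves.
- robot.job_done(): hands the job in; it is judged then, once.
The state is a dict: "time": time; "q": joint angles; "qvel": joint speeds; "joint_torque": joint torques, N m; "tool_pos": TCP position; "tcp_rot": TCP orientation; "ft_force": force on the tool from outside, world axes, zero at the start; "torque": the same for the moment, N m; "gripper_width": finger opening in m; "gripper_force": force on a finger pad.
Only numpy, scipy, OpenCV 4.12 (cv2) and the standard library are available. Lean on these libraries where they do the work, as an engineer would, in place of code of your own. Each camera call takes 0.05 s, during which the arm holds its last target. There are 200 camera calls.

## Working session

There is one attempt and no reset: what is moved stays moved. The work goes in short steps, each a Python script; the robot and the scene stay as the last script left them, time stands still between calls to the robot, and variables do not carry over. Pictures are saved under pics/ and viewed, at most 10 in all, crops included, and the job is handed in when it is done.

```bash
ls; mkdir -p pics; python3 - <<'E'
from plant import robot
import cv2
for n in("scene","side","wrist"):
    c=robot.get_calibration(n);f=robot.grab_frame(n);cv2.imwrite(f"pics/{n}0.png",f);print(n,c)
print(robot.observe())
E
```

```text
pics
scene {'vertical_fov': 56.87704837806633, 'cx': 317.9865269351442, 'cy': 204.033692550599, 'rvec': array([ 2.10441757, -1.11104863,  0.50301912]), 'tvec': array([-0.37924856,  0.3329967 ,  0.63953212])}
side {'vertical_fov': 45.89231789461697, 'cx': 328.03475414917824, 'cy': 208.62179504744833, 'rvec': array([ 1.42719452, -2.33989641,  0.71464669]), 'tvec': array([0.17209589, 0.48634029, 1.1031069 ])}
wrist {'vertical_fov': 68.47445577672617, 'cx': 324.2234463581794, 'cy': 200.40400718393528, 'rvec': array([-2.85296130e+00,  1.45545116e-04,  2.06532796e-03]), 'tvec': array([-0.60069409, -0.03713145,  0.38055795])}
{'time': 0.15, 'q': array([-1.24718446e+01,  5.99202872e+00,  5.53880382e+00,  8.96053253e+01,
       -2.04085121e-03,  7.75270969e+01]), 'qvel': array([ 0.00226541, -0.08805623,  0.2179004 ,  0.02704736,  0.00812364,
       -0.04109137]), 'joint_torque': array([ 3.56894714e-03, -5.57353413e+01,  5.04006886e+01,  1.24952567e-02,
       -2.60494489e-04,  1.42527287e-05]), 'tool_pos': array([5.99820909e-01, 5.58791555e-05, 3.03302446e-01]), 'tcp_rot': array([-1.79942391e+02, -1.06528685e-02,  9.00010542e+01]), 'ft_force': array([ 0.09559132,  0.13856852, -0.46071944]), 'torque': array([-0.00835485, -0.00836204,  0.06118707]), 'gripper_force': 0.0, 'gripper_width': 0.08550746087300436}
```

View pics/scene0.png

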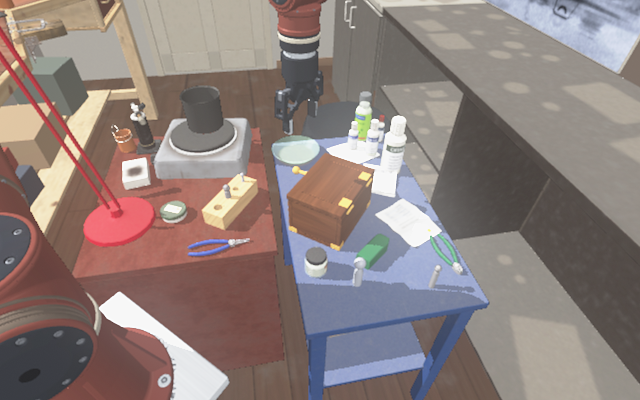

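View pics/side0.png

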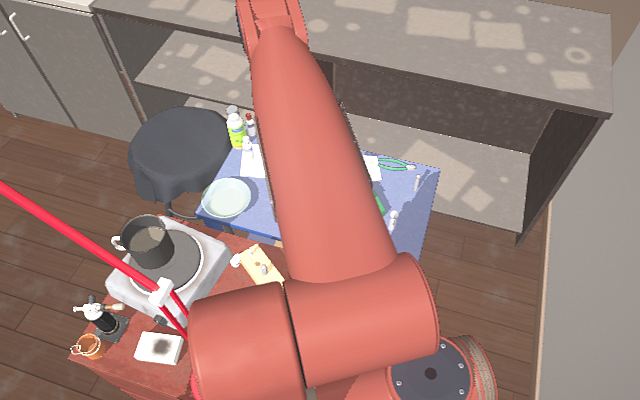

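View pics/wrist0.png

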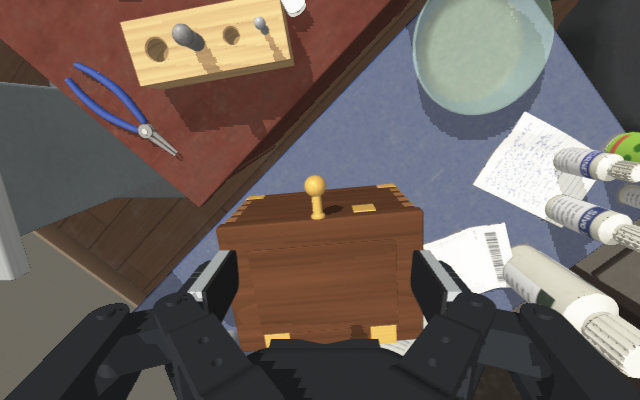

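The wrist view shows the case at (320,270) with its front and knob (315,185) toward world +y. The block is at (205,45), with its large bore on the left at (157,48), the mid punch at (183,35), the small bore at (232,35) and the thin punch at (260,22). The scene view shows the large punch at (358,270) and the small one at (435,277).

```bash
cat > h.py <<'E'
import numpy as np, cv2
from plant import robot
def cam(c):
    R=cv2.Rodrigues(np.array(c["rvec"]))[0]; t=np.array(c["tvec"]).ravel()
    f=200/np.tan(np.radians(c["vertical_fov"])/2)
    return R,t,f,c["cx"],c["cy"]
def ray(c,p):
    R,t,f,cx,cy=cam(c); d=R.T@np.array([(p[0]-cx)/f,(p[1]-cy)/f,1]); return -R.T@t,d/np.linalg.norm(d)
def onz(c,p,z):
    o,d=ray(c,p); return o+d*(z-o[2])/d[2]
def tri(*cps):
    A=np.zeros((3,3));b=np.zeros(3);L=[]
    for c,p in cps:
        o,d=ray(c,p);M=np.eye(3)-np.outer(d,d);A+=M;b+=M@o;L.append((o,M))
    x=np.linalg.solve(A,b); return x,[float(np.linalg.norm(M@(x-o)))*1000 for o,M in L]
def proj(c,X):
    R,t,f,cx,cy=cam(c); v=R@np.array(X)+t; return np.array([cx+f*v[0]/v[2],cy+f*v[1]/v[2]])
def shot(n,name):
    c=robot.get_calibration(n); f=robot.grab_frame(n); cv2.imwrite(f"pics/{name}.png",f); return c,f
E
python3 - <<'E'
from h import *
np.set_printoptions(precision=4,suppress=True)
s=robot.get_calibration("scene");w=robot.get_calibration("wrist");d=robot.get_calibration("side")
for n,c in(("s",s),("w",w),("d",d)):print(n,ray(c,(320,200)))
print("large foot",onz(s,(357,285),0),"small foot",onz(s,(433,288),0))
print("knob",tri((s,(296,170)),(w,(315,185))))
print("mid ball",tri((s,(227,188)),(w,(182,33))),"thin", tri((s,(240,177)),(w,(260,22))))
print("side small", onz(d,(416,190),0),onz(d,(390,228),0))
print("small top",tri((s,(436,268)),(d,(420,172))),"large top",tri((s,(360,262)),(d,(393,214))))
for p in((122,22),(140,86),(294,66)):print(onz(w,p,.044))
for p in((235,213),(424,210)):print("lid back?",p,onz(w,p,.12))
E
```

```text
s (array([ 0.0066, -0.4383,  0.6867]), array([ 0.6213,  0.3971, -0.6755]))
w (array([0.6013, 0.0725, 0.3746]), array([-0.0156, -0.2833, -0.9589]))
d (array([-0.1145,  0.2481,  1.1867]), array([ 0.5206, -0.2454, -0.8178]))
large foot [ 0.4539 -0.2558  0.    ] small foot [ 0.5423 -0.3978  0.    ]
knob (array([0.5923, 0.0098, 0.1135]), [0.2361121492403881, 0.23611214924043994])
mid ball (array([0.4722, 0.1412, 0.0742]), [1.6794841167624806, 1.6794841167626222]) thin (array([0.5387, 0.1572, 0.0572]), [1.4284479758955428, 1.428447975895598])
side small [ 0.5379 -0.3907  0.    ] [ 0.456  -0.2462  0.    ]
small top (array([ 0.5382, -0.3913,  0.079 ]), [6.228233815850106, 6.228233815850151]) large top (array([ 0.4612, -0.2506,  0.068 ]), [1.7306464730932616, 1.7306464730930862])
[0.3996 0.1595 0.044 ]
[0.4069 0.1    0.044 ]
[0.5696 0.1192 0.044 ]
lid back? (235, 213) [ 0.5192 -0.0151  0.12  ]
lid back? (424, 210) [ 0.692  -0.0122  0.12  ]
```

```bash
python3 - <<'E'
from h import *
import json
cal={}
for n,p in dict(b1=(.44,.06,.26),b2=(.52,.03,.26),p1=(.47,-.36,.27),p2=(.53,-.40,.27)).items():
    robot.move_pose(p,[180,0,90]); robot.pause(.3)
    c,f=shot("wrist",n); cal[n]={k:np.array(v).tolist() for k,v in c.items()}
c,f=shot("side","side1");cal["side1"]={k:np.array(v).tolist() for k,v in c.items()}
json.dump(cal,open("cal.json","w"))
ims=[cv2.imread(f"pics/{n}.png") for n in("b1","b2","p1","p2")]
m=np.vstack([np.hstack(ims[:2]),np.hstack(ims[2:])]); cv2.imwrite("pics/m.png",cv2.resize(m,(800,500),interpolation=cv2.INTER_AREA))
print(robot.observe()["time"])
E
```

```text
4.6333
```

View pics/m.png

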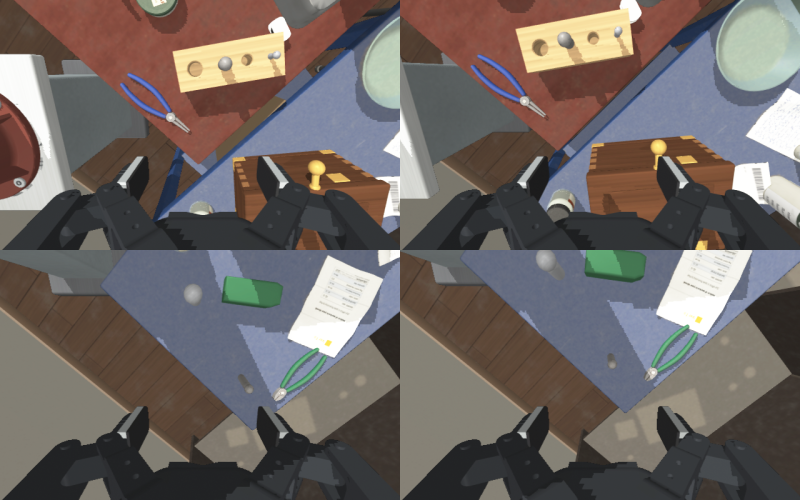

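```bash
python3 - <<'E'
from h import *
def crop(n,x,y,w,h,W,H):
    f=cv2.imread(f"pics/{n}.png"); f=cv2.copyMakeBorder(f,0,60,0,60,0)
    o=cv2.resize(f[y:y+h,x:x+w],(W,H),interpolation=cv2.INTER_CUBIC)
    for i in range(0,w,10):
        L=10 if (x+i)%50==0 else 4
        cv2.line(o,(i*W//w,0),(i*W//w,L),(0,255,255),1)
    for i in range(0,h,10):
        L=10 if (y+i)%50==0 else 4
        cv2.line(o,(0,i*H//h),(L,i*H//h),(0,255,255),1)
    return o
r1=np.hstack([crop("p1",280,40,60,60,200,200),crop("p1",370,180,60,60,200,200),crop("p2",200,0,60,60,200,200),crop("p2",310,150,60,60,200,200)])
l=np.vstack([crop("b1",270,50,200,100,400,200),crop("b2",180,10,200,100,400,200)])
r=np.vstack([crop("wrist0",200,170,240,180,400,300),np.zeros((100,400,3),np.uint8)])
cv2.imwrite("pics/z.png",np.vstack([r1,np.hstack([l,r])]))
E
```

```text
(no output)
```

View pics/z.png

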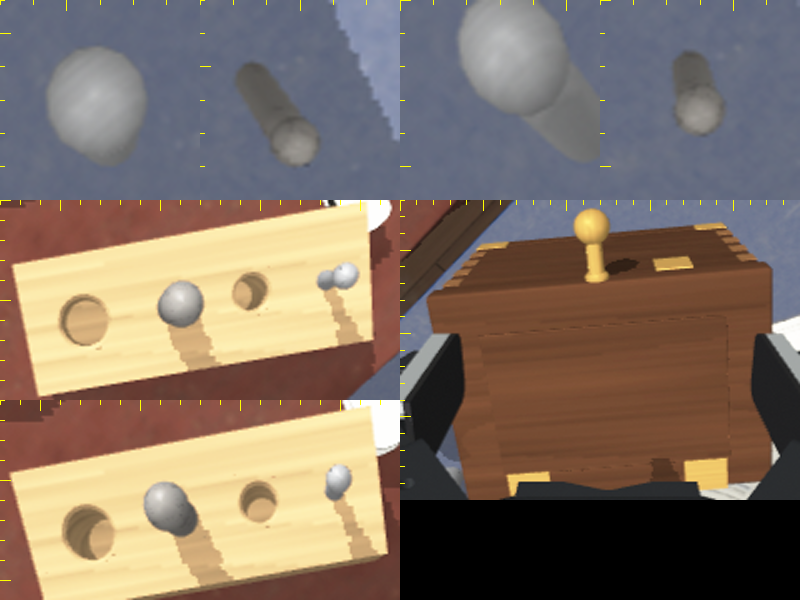

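The crops give the ball and bore centres clearly. Next I triangulate them.

```bash
python3 - <<'E'
from h import *
import json
np.set_printoptions(precision=4,suppress=True)
C=json.load(open("cal.json"));s=robot.get_calibration("scene")
w=dict(vertical_fov=68.47445577672617,cx=324.2234463581794,cy=200.40400718393528,rvec=[-2.85296130e+00,1.45545116e-04,2.06532796e-03],tvec=[-0.60069409,-0.03713145,0.38055795])
P=dict(large=("p",(309.1,70),(233.6,16.5)),small=("p",(398.8,222.3),(339.4,182.7)),Lbore=("b",(312,110),(224.5,75.5)),Sbore=("b",(395,95.5),(309,60.5)),mid=("b",(360,101.5),(262.5,63.5)),thin=("b",(443,87.5),(349.5,49)),c1=("b",(276.5,82.5),(186,46.5)),c2=("b",(453,51.5),(365,15)),c3=("b",(456.5,120.5),(373.5,86.5)))
H=dict(large=.072,small=.064,mid=.074,thin=.0665)
for k,(g,a,b) in P.items():
    h=H.get(k,.044); print(k,*tri((C[g+"1"],a),(C[g+"2"],b)),onz(C[g+"1"],a,h)[:2],onz(C[g+"2"],b,h)[:2])
a,b=onz(w,(218,228.2),.12),onz(w,(422,209),.12);print("lid front",a,b,np.degrees(np.arctan2(*(b-a)[1::-1])),np.linalg.norm(b-a),"knob",onz(w,(315.2,185.6),.113))
print("jar",onz(s,(316,258),.05), "bar",onz(s,(373,250),.03))
E
```

```text
large [ 0.4587 -0.2527  0.0741] [0.4609853023750291, 0.4609853023751992] [ 0.4588 -0.2521] [ 0.4578 -0.2525]
small [ 0.5455 -0.3908  0.0683] [0.17386141032254795, 0.17386141032252808] [ 0.5468 -0.3923] [ 0.5457 -0.392 ]
Lbore [0.4307 0.1352 0.0445] [0.25586030888467687, 0.2558603088846607] [0.4305 0.1349] [0.4306 0.1355]
Sbore [0.5073 0.1478 0.044 ] [0.13190268099624755, 0.13190268099621635] [0.5073 0.1476] [0.5074 0.1479]
mid [0.4716 0.1411 0.0746] [0.2256184336092788, 0.2256184336093005] [0.4717 0.1414] [0.4714 0.141 ]
thin [0.5415 0.1526 0.0686] [0.023193933835764097, 0.02319393383574711] [0.5423 0.1528] [0.5416 0.153 ]
c1 [0.3984 0.1592 0.0431] [0.19131223408799436, 0.19131223408806355] [0.3985 0.1589] [0.3989 0.1592]
c2 [0.5562 0.1841 0.0436] [0.3615218425984915, 0.3615218425984697] [0.5562 0.1844] [0.556  0.1837]
c3 [0.5655 0.1256 0.0473] [0.2487905579102989, 0.24879055791038687] [0.5668 0.1253] [0.5661 0.1261]
lid front [ 0.5021 -0.03    0.12  ] [ 0.6899 -0.0112  0.12  ] 5.720715704592632 0.18882092958965016 knob [0.5926 0.009  0.113 ]
jar [ 0.4314 -0.1608  0.05  ] bar [ 0.5388 -0.2469  0.03  ]
```

```bash
cat >> h.py <<'E'
np.set_printoptions(precision=4,suppress=True)
YAW=9.3; RPY=[180,0,YAW]
def st(m=""):
    o=robot.observe(); print(m,"t",round(o["time"],2),"pos",o["tool_pos"],"F",o["ft_force"],"w",round(o["gripper_width"],4),"gf",round(o["gripper_force"],1)); return o
E
python3 - <<'E'
from h import *
for p in((.5455,-.391,.28),(.5455,-.391,.108),(.507,.148,.16),(.4587,-.2525,.125),(.4307,.135,.16)): print(robot.ik(p,RPY))
st()
robot.set_gripper(.05)
robot.move_pose((.5455,-.3915,.2),RPY)
print(robot.line_to((.5455,-.3915,.108),.12,guard=6)); st()
robot.set_gripper(.0); st("grip")
robot.line_to((.5455,-.3915,.26),.2); st("lift")
robot.move_pose((.5073,.1478,.26),RPY)
robot.line_to((.5073,.1478,.052+.108),.15); robot.pause(.2); st("hover")
shot("wrist","hs")
f=cv2.imread("pics/hs.png"); cv2.imwrite("pics/hs2.png",cv2.resize(f[180:380,200:440],(720,600),interpolation=cv2.INTER_CUBIC))
E
```

```text
[-46.7657  18.5363  17.2871  88.7508   0.     123.9343]
[-46.7657  21.2955   2.6395  71.344    0.     123.9343]
[  2.0689  -5.2296 -20.659   74.5706   0.     172.7689]
[-43.1619  -4.6874 -23.8666  70.8208   0.     127.5381]
[  0.717  -19.6803 -33.1848  76.4955   0.     171.417 ]
 t 4.63 pos [ 0.5297 -0.3999  0.2704] F [ 0.0541 -0.7285  0.6244] w 0.0856 gf 0.0
False
 t 7.28 pos [ 0.5459 -0.3919  0.109 ] F [-0.0556  0.5799  0.7953] w 0.0495 gf 0.0
grip t 7.71 pos [ 0.5458 -0.3916  0.1089] F [-0.1932  1.2826  5.4174] w 0.0127 gf 58.6
lift t 8.62 pos [ 0.5451 -0.3912  0.2583] F [ 0.6399 -0.3785 -0.831 ] w 0.0128 gf 58.4
hover t 11.58 pos [0.5079 0.1478 0.1611] F [-0.4997 -0.8908  0.0018] w 0.0132 gf 58.4
```

View pics/hs2.png

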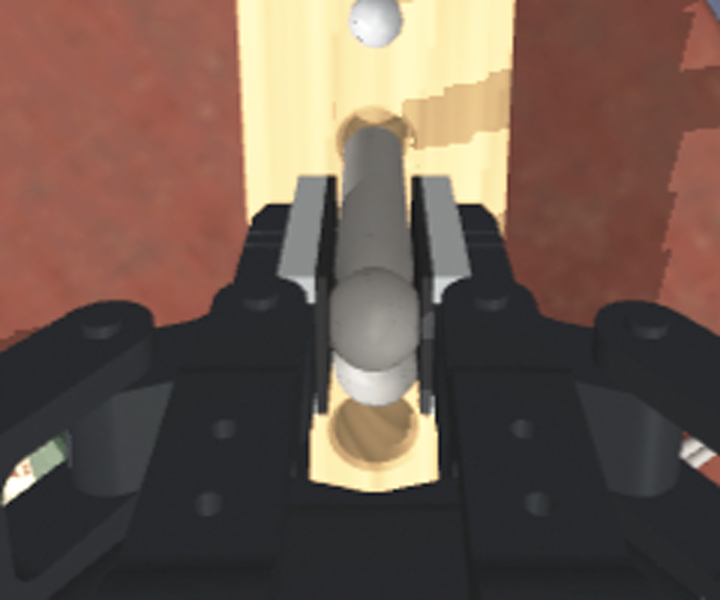

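The grip is on the shank (width 12.8 mm) and the foot hangs over the small bore. Both are near crop column 375; the bore's upper rim is at row 106 and the foot's upper rim at row 128. I project the expected rims, then descend with a guard.

```bash
python3 - <<'E'
from h import *
o=st();c=robot.get_calibration("wrist");x,y,z=o["tool_pos"]
u=np.array([np.cos(np.radians(YAW)),np.sin(np.radians(YAW)),0])
k=lambda p:(proj(c,p)-[200,180])*3
T=np.array([x,y,0])
print("foot far rim",k(T+.0065*u+[0,0,z-.108]),"bore far rim",k(T+.00775*u+[0,0,.044]),"ball",k(T+[0,0,z-.108+.064]))
g=robot.line_to((.5073,.1478,.108+.036),.04,guard=8); st(f"down {g}")
if not g:
    g=robot.line_to((.5073,.1478,.108+.014),.04,guard=8); st(f"down {g}")
E
```

```text
t 11.63 pos [0.5078 0.1478 0.1609] F [-0.6417 -0.3931 -0.7608] w 0.013 gf 58.4
foot far rim [372.1669 123.5879] bore far rim [372.1413 104.5892] ball [372.4391 315.0162]
down False t 12.18 pos [0.5071 0.1478 0.1437] F [-0.1508  0.1892 -0.6408] w 0.013 gf 58.4
down False t 12.88 pos [0.5072 0.1478 0.122 ] F [ 0.2711 -0.2058 -0.6964] w 0.0126 gf 58.5
```

```bash
python3 - <<'E'
from h import *
g=robot.line_to((.5073,.1478,.1195),.03,guard=8); st(f"down {g}")
robot.set_gripper(.04); robot.line_to((.5073,.1478,.26),.25); st("rel")
robot.set_gripper(.05)
robot.move_pose((.4585,-.2525,.24),RPY)
print(robot.line_to((.4585,-.2525,.125),.12,guard=6)); st()
robot.set_gripper(.0); st("grip")
robot.line_to((.4585,-.2525,.29),.2); st("lift")
robot.move_pose((.4305,.135,.29),RPY)
robot.line_to((.4305,.135,.053+.125),.15); robot.pause(.2); o=st("hover")
c,f=shot("wrist","hl")
x,y,z=o["tool_pos"];u=np.array([np.cos(np.radians(YAW)),np.sin(np.radians(YAW)),0])
k=lambda p:(proj(c,p)-[200,180])*3
T=np.array([x,y,0])
print("foot far rim",k(T+.010*u+[0,0,z-.125]),"bore far rim",k(np.array([.4305,.135,0])+.011*u+[0,0,.044]),"ball",k(T+[0,0,z-.125+.072]))
cv2.imwrite("pics/hl2.png",cv2.resize(f[180:380,200:440],(720,600),interpolation=cv2.INTER_CUBIC))
E
```

```text
down False t 13.13 pos [0.5072 0.1478 0.1194] F [-0.2828  0.659  -0.1937] w 0.0127 gf 58.4
rel t 14.22 pos [0.5071 0.1478 0.2592] F [-0.3016  0.5935 -0.2768] w 0.0402 gf 0.0
False
 t 17.08 pos [ 0.4589 -0.2528  0.1259] F [ 0.2468 -0.5214  1.0613] w 0.0496 gf 0.0
grip t 17.45 pos [ 0.459  -0.2529  0.126 ] F [-0.777   1.5164  6.1655] w 0.0231 gf 58.5
lift t 18.43 pos [ 0.4581 -0.2522  0.2884] F [-0.0155  0.2716 -1.8927] w 0.023 gf 58.8
hover t 20.97 pos [0.431 0.135 0.179] F [ 0.2321 -0.537  -2.0755] w 0.0231 gf 58.8
foot far rim [372.1289  84.063 ] bore far rim [371.6993  69.755 ] ball [372.4293 283.336 ]
```

View pics/hl2.png

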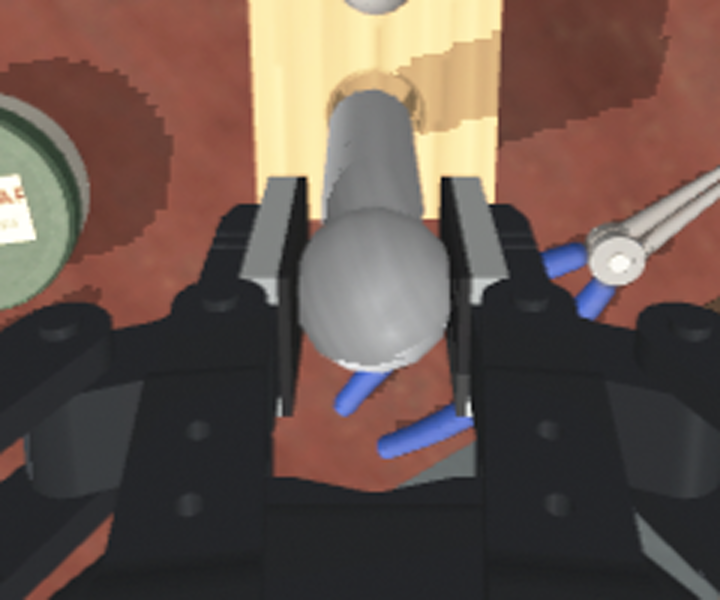

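The foot (far rim at row 90, centre column 374) sits over the large bore (far rim at row 72, centre column 376). It is about 0.7 mm short along tool +x and 0.4 mm left laterally, so I correct slightly and descend guarded.

```bash
python3 - <<'E'
from h import *
u=np.array([np.cos(np.radians(YAW)),np.sin(np.radians(YAW))]); v=np.array([u[1],-u[0]]) # v: image right (-y)
ok=False
for du,dv in((.0006,.0003),(.0014,.0003),(-.0004,.0003),(.0006,.0011),(.0006,-.0006)):
    p=np.array([.4305,.135])+du*u+dv*v
    robot.line_to((*p,.176),.05); z=.125+.034
    g=robot.line_to((*p,z),.04,guard=7); o=st(f"{du} {dv} {g}")
    if not g: ok=True;break
print(ok)
if ok:
    g=robot.line_to((*p,.125+.018),.03,guard=8); st(f"deep {g}")
E
```

```text
0.0006 0.0003 False t 21.84 pos [0.431  0.1348 0.1588] F [ 0.0991 -0.1894 -2.4178] w 0.0229 gf 58.8
True
deep False t 22.52 pos [0.4311 0.1348 0.143 ] F [ 0.5449 -0.8278 -2.0676] w 0.0229 gf 58.8
```

```bash
cat >> h.py <<'E'
from scipy.spatial.transform import Rotation as Ro
A=np.radians(5.72); e=np.array([np.sin(A),-np.cos(A),0]); hx=np.array([np.cos(A),np.sin(A),0]); Z=np.array([0,0,1.])
KN=np.array([.5926,.0092,.113]); HI=KN+.173*e-.007*Z
def knob(th):
    t=np.radians(th); return HI+e*(-.173*np.cos(t)+.007*np.sin(t))+Z*(.173*np.sin(t)+.007*np.cos(t))
def pose(th,tilt,back=0.):
    """grasp point at the knob; tool turned by tilt about the hinge line, in the sense of opening"""
    t=np.radians(tilt); z=-Z*np.cos(t)-e*np.sin(t); y=hx; x=np.cross(y,z)
    r=Ro.from_matrix(np.c_[x,y,z]).as_euler("xyz",degrees=True)
    return knob(th)-(.054+back)*z, r
E
python3 - <<'E'
from h import *
o=robot.observe();x,y,_=o["tool_pos"]
x,y=.4305+.0006,.135-.0002
g=robot.line_to((x,y,.134),.03,guard=6); st(f"floor {g}")
robot.set_gripper(.045); robot.line_to((x,y,.27),.25); st("rel")
shot("scene","s2")
for t0 in(-30,-15,0):
    print(t0,[None if (q:=robot.ik(*pose(th,t0+th*f,b))) is None else q.round(0) for f in (1,) for th,b in((0,.06),(0,0),(30,0),(60,0))])
print(pose(0,-30),pose(60,30))
robot.move_pose((.5,.07,.27),[180,0,95]); robot.pause(.2); shot("wrist","w2")
a=cv2.resize(cv2.imread("pics/s2.png")[160:260,180:280],(400,400),interpolation=cv2.INTER_CUBIC)
b=cv2.resize(cv2.imread("pics/w2.png"),(400,250)); b=cv2.copyMakeBorder(b,0,150,0,0,0)
cv2.imwrite("pics/v.png",np.hstack([a,b]))
E
```

```text
floor True t 22.83 pos [0.4317 0.1348 0.136 ] F [-0.7642  0.0141  4.3804] w 0.0231 gf 59.4
rel t 23.87 pos [0.431  0.1348 0.2694] F [-0.9424  0.4918 -0.8066] w 0.0453 gf 0.0
-30 [array([  5.,   7.,  -6.,  76., -30.,  89.]), array([  2.,   7., -11.,  69., -30.,  86.]), array([-14.,   5.,  -1.,  84.,   0.,  70.]), array([-31.,  24.,  23., 108.,  23.,  49.])]
-15 [array([ -3.,   4.,  -6.,  78., -15.,  81.]), array([ -5.,   5., -11.,  71., -15.,  79.]), array([-21.,  10.,   4.,  90.,  13.,  63.]), array([-35.,  35.,  31., 119.,  32.,  39.])]
0 [array([-12.,   5.,  -4.,  82.,   0.,  73.]), array([-12.,   6.,  -9.,  75.,   0.,  73.]), array([-26.,  18.,  10.,  98.,  25.,  54.]), None]
(array([0.5899, 0.0361, 0.1598]), array([180.  ,  30.  ,  95.72])) (array([ 0.6045, -0.1098,  0.3061]), array([180.  , -30.  ,  95.72]))
```

View pics/v.png

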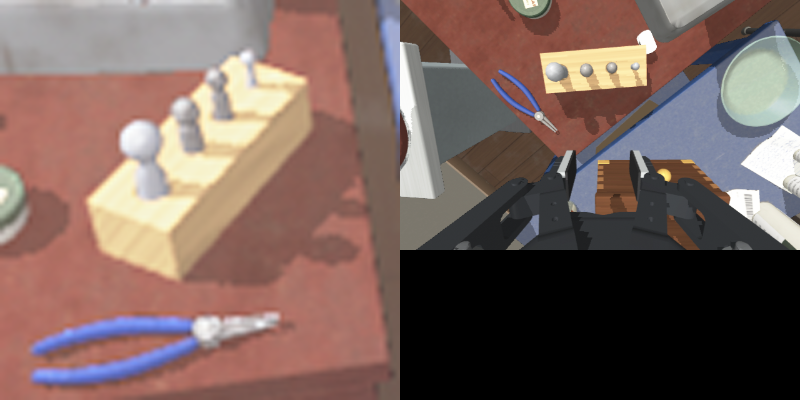

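Both punches stand in their bores, and the block is in place with four balls in a row. Now the lid.

```bash
python3 - <<'E'
from h import *
robot.set_gripper(.05)
robot.move_pose(*pose(0,-30,.08)); 
print(robot.line_to(pose(0,-30)[0],.1,guard=6)); st("at knob")
robot.set_gripper(0.); st("grip")
for th in range(5,31,5):
    p,r=pose(th,th-30); g=robot.line_to(p,.06,rotation=r,guard=25); o=st(f"{th} {g}")
    if g: break
shot("scene","s3"); f=cv2.imread("pics/s3.png")
cv2.imwrite("pics/s3c.png",cv2.resize(f[100:280,240:440],(600,540)))
E
```

```text
False
at knob t 27.35 pos [0.5902 0.0361 0.1606] F [ 0.4974 -0.1899  0.8595] w 0.0501 gf 0.0
grip t 27.77 pos [0.5885 0.0364 0.1605] F [-14.708   2.974  11.228] w 0.0164 gf 58.2
5 False t 28.22 pos [0.589  0.031  0.1763] F [-7.5426  1.4189 -1.5229] w 0.0166 gf 58.9
10 False t 28.67 pos [0.5897 0.0241 0.1931] F [-6.4439  3.2312 -0.2014] w 0.0164 gf 59.1
15 False t 29.12 pos [0.5905 0.0158 0.2092] F [-7.0537  1.7473  0.0819] w 0.0165 gf 59.3
20 False t 29.57 pos [0.5914 0.0062 0.2245] F [-7.5498  2.6439  0.9904] w 0.017 gf 59.3
25 False t 30.02 pos [ 0.5925 -0.0047  0.2389] F [-8.3852  2.4531  0.8196] w 0.0167 gf 59.3
30 False t 30.47 pos [ 0.5937 -0.0169  0.2523] F [-9.4914  2.9226  0.3692] w 0.0164 gf 59.3
```

View pics/s3c.png

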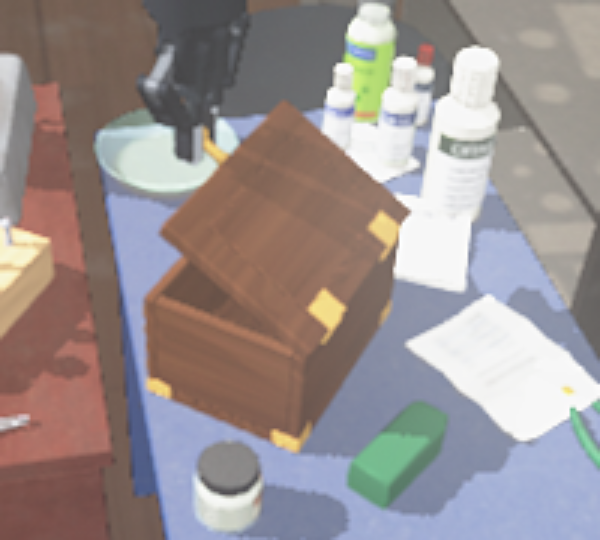

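The lid is rising with the knob held in the fingers, at about 30°. I continue towards 60°.

```bash
python3 - <<'E'
from h import *
for th in (35,40,45,50,55,58):
    p,r=pose(th,th-30); g=robot.line_to(p,.06,rotation=r,guard=25); o=st(f"{th} {g}")
    if g: break
robot.pause(.3)
shot("scene","s4"); shot("side","d4")
f=cv2.resize(cv2.imread("pics/s4.png")[120:260,270:400],(520,560),interpolation=cv2.INTER_CUBIC)
d=cv2.imread("pics/d4.png"); d=cv2.resize(d[100:280,180:400],(275,225)); d=cv2.copyMakeBorder(d,0,335,0,0,0)
cv2.imwrite("pics/v4.png",np.hstack([f,d]))
E
```

```text
35 False t 30.97 pos [ 0.595  -0.0302  0.2646] F [-10.0546   2.6815   1.8284] w 0.0165 gf 59.3
40 False t 31.42 pos [ 0.5964 -0.0445  0.2756] F [-11.2315   2.398    2.6174] w 0.0166 gf 59.4
45 False t 31.87 pos [ 0.5978 -0.0597  0.2854] F [-12.3941   1.0532   2.6374] w 0.0164 gf 59.4
50 False t 32.32 pos [ 0.5994 -0.0757  0.2938] F [-13.6365   1.5204   1.8767] w 0.017 gf 59.4
55 False t 32.77 pos [ 0.601  -0.0924  0.3008] F [-14.0599   1.3513   2.7024] w 0.0166 gf 59.5
58 False t 33.1 pos [ 0.602  -0.1027  0.3042] F [-15.4437   1.7815   3.0084] w 0.0166 gf 59.6
```

View pics/v4.png

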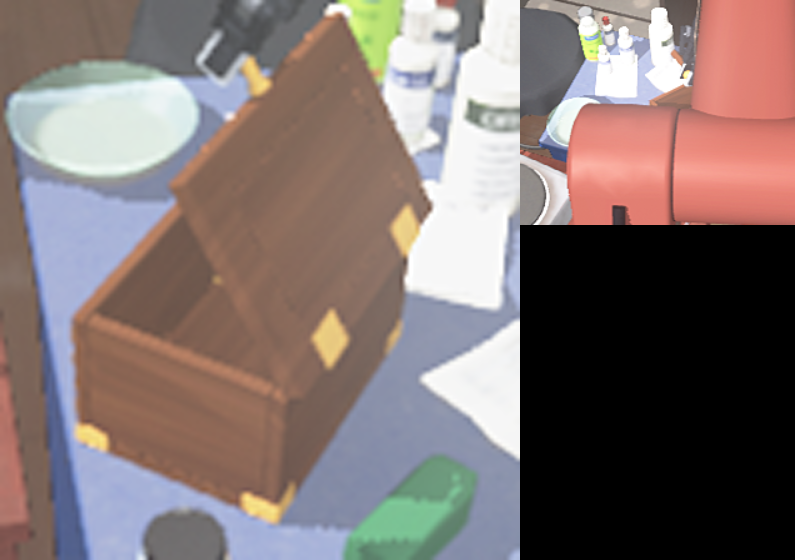

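```bash
python3 - <<'E'
from h import *
s=robot.get_calibration("scene")
k=lambda p:(proj(s,p)-[270,120])*4
def pt(u,w,v,th):
    t=np.radians(th); return HI+v*hx+e*(u*np.cos(t)+w*np.sin(t))+Z*(-u*np.sin(t)+w*np.cos(t))
for th in(54,57,60,63,66): print(th,*[k(pt(-.143,w,v,th)) for v in(-.095,.095) for w in(.014,0)],"stem",k(pt(-.148,.007,0,th)))
print("case back top corners",k(HI-.095*hx),k(HI+.095*hx))
E
```

```text
54 [174.5263 178.7512] [155.1445 184.9925] [328.1392   9.9023] [309.8217  17.0687] stem [243.2179  83.7355]
57 [185.9863 176.8711] [165.6406 181.99  ] [338.8052   7.3805] [319.7206  13.5408] stem [254.2151  80.768 ]
60 [197.8943 175.6323] [176.6359 179.5901] [349.8158   5.4369] [330.0149  10.5543] stem [265.6517  78.4111]
63 [210.2168 175.0508] [188.1027 177.8125] [361.1389   4.0872] [340.6772   8.1282] stem [277.4964  76.6838]
66 [222.9171 175.1403] [200.0101 176.6752] [372.7402   3.3449] [351.6774   6.2795] stem [289.7149  75.6032]
case back top corners [288.2548 398.5841] [417.0139 211.7041]
```

The outline at crop (172,185), the far corner (343,12) and the stem base all fit about 58.5° against the commanded 58°. I raise it the last bit, check and hand in.

```bash
python3 - <<'E'
from h import *
p,r=pose(59.7,29.7); print(robot.line_to(p,.03,rotation=r,guard=20)); robot.pause(.5); st("hold")
print(robot.job_done())
E
```

```text
False
hold t 34.36 pos [ 0.6025 -0.1083  0.3058] F [-15.8781   0.7519   2.5635] w 0.0167 gf 59.5
the job is handed in; nothing more can be done
None
```

Both punches are back in their own bores, the gripper is holding the case lid open at about 60° (set from a camera reading of about 58.5° just before the last small raise), and the job was handed in at 34 s.

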